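# Seat the retainer plate over stub shaft and pin and close the keeper

## Robot

A 6-joint arm with a two-finger parallel gripper is mounted at the origin on the work surface. World frame = base frame: x ahead of the robot, y to its left, z up, the work surface at z = 0. Lengths are in m, angles in rad, forces in N, time in s.
With the tool pointing down it reaches from about 0.35 to 0.975 m from the base axis. Payload 4.9 kg.
Tool frame: the origin (TCP) lies midway between the tips of the shut fingers; the grasp point (between the pads) lies ctrl.grip_depth behind it (ctrl.grip_depth is the distance from the TCP to the grasp point, in m); z points along the fingers, y is the line along which they close (so a half turn about z gives the same grasp; the last joint's range is limited). The gripper opens to 85 mm and grips with 20 to 120 N. Pads are 22 mm wide; open, the fingers measure 114 mm over their backs; the gripper's body (76 mm by 85 mm) begins 54 mm behind the grasp point. The pads swing forward as they close: fully open they stand 13 mm farther back than shut.
Start: joints at [-1.284, 0.053, 1.613, -0, 1.476, -0.119], TCP at [0.247, -0.574, 0.201] pointing down, gripper open.
Joint ranges: [-3.01, 3.01], [-1.01, 2.22], [0.06, 2.58], [-1.02, 4.17], [0.09, 2.62], [-3.14, 3.14]. Speed limits (rad/s): [2.57, 2.57, 3.14, 3.14, 3.14, 3.14].

## Interface

Orientations are given as a rotation vector (axis times angle).
In Python, from station import ctrl, get_image, camera_model gives the robot as it stands. The module is installed in compiled form; this text tells all that it offers.
- The arm moves only by the shell command python3 -m crank 'ROWS' [FORCE]. ROWS is JSON, a list of rows, each a list of 7 numbers: the shift along the tool's x, y, z in mm, then the turn, a rotation vector about the tool's x, y, z in rad, then the opening, from -1 (shut) to 1 (fully open). A call has exactly 10 rows; each row shifts and turns the commanded pose from where the row before left it, along the tool's axes as they then stand; what a row does not reach is not made up. A row lasts 1/12 s, in which the tool goes at most 41.7 mm and 7.16 degrees, less where a joint would pass 70% of its speed; a pose out of reach is approached as far as the arm can. A call with a gripper value outside its range is refused whole. The fingers move at their own pace and stop on an object; FORCE is the grip in N (left out, the last holds). Time passes only in rows, so rows that do not move let the fingers close, or fill a call up. It gives the time, the measured TCP pose, the force, the opening and the grip force at its end, in the units of the state.
- ctrl.get_obs(): the state, without advancing time (a new reading comes with each control period).
- get_image(name): name is "side" or "top"; returns the picture (480x640x3 uint8, red, green, blue); there is no depth.
- camera_model(name): a dict with "vertical_fov" (degrees; the focal length in pixels is half the picture's height over the tangent of half this angle, whatever the lens; pixels are square), "cx", "cy" (the principal point, pixels), "R" (3x3) and "t" (3): a world point X has camera coordinates R X + t. Camera axes: x right, y down, z forward; pixel columns grow to the right and rows downward; lengths in m; the calibration is good to about 2 mm. A picture is of the moment at which its call begins. camera_model takes no time and is no camera call.
- ctrl.finish_job(): hands the job in; it is judged then, once.
The state is a dict: "t": time; "q": joint angles; "dq": joint speeds; "effort": joint torques, N m; "tool_pos": TCP position; "tool_rot": TCP orientation; "contact_force": force on the tool from outside, world axes, zero at the start; "wrist_torque": the same for the moment, N m; "opening": finger opening in m; "grip_force": force on a finger pad.
Only numpy, scipy, OpenCV 4.12 (cv2) and the standard library are available. Lean on these libraries where they do the work, as an engineer would, in place of code of your own. Each camera call takes 0.05 s, during which the arm holds its last target. There are 200 camera calls.

## Task

Fit the loose aluminium retainer plate, collar up, onto the hub on the stand: gently lower it over the shaft, feel for the small pin so that the pin goes into the plate's small hole, and set it fully down flat on the hub without forcing it. Then swing the keeper round as far as it goes, over the plate's edge, let go, and leave the other things on the bench where they are.

Things in the scene. Friction and masses are not known exactly. Their poses are not given: they have to be found in the camera images.
- plate: Loose bare aluminium retainer plate, 0.26 kg (x 0.7 to 1.4), lying flat. Flange 100 (own x) x 90 (own y) x 10 mm, with a square collar 36 x 36 mm, 35 mm tall, on its middle (45 mm in all), faces parallel to the flange's; grip it by the collar. Origin: centre of the flange's underside, z up. An 18 mm bore goes through there (22 mm in the collar).
- pin_hole (a point): Centre of the plate's small pin hole, at the flange's underside: 10 mm diameter, through the 10 mm flange, at plate x = +34 mm, y = 0. The plate's opposite end has no such hole.
- stand: Hub stand bolted to the bench. Origin on the shaft's axis at bench level, z up. Grey foot 150 (x) x 215 (y, from -125 to +90) x 12 mm. On it stands a steel hub of 90 mm diameter with a flat top, shaft and pin. The hub is very stiff to turn (3 N m). Never load the plate against stand, hub, shaft or pin with over 50 N, knocks included: stop at the first few N.
- seat (a point): Middle of the hub's flat top, 40 mm above the bench, axes as the stand's: the plate's underside belongs here. The pin, 8 mm diameter, 12 mm tall (edge broken 0.5 mm), stands on this face 34 mm from the middle, in the stand's +x direction give or take 0.6 rad either way: the hub was left turned, and that angle is not in these poses.
- shaft_top (a point): Top of the upright shaft in the hub's middle, 50 mm above the seat, 90 mm above the bench. The shaft is 16 mm in diameter, its top 8 mm tapered to 9 mm. Axes as the stand's.
- keeper (a joint): Angle of the keeper, a level steel bar 62 x 16 x 8 mm on a post at stand x = 0, y = -95 mm; underside 53 mm above the bench, 3 mm clear of the seated plate. 0: open, bar along the stand's +x. Grows counter-clockwise from above to 1.57: closed at its stop, bar along the stand's +y, end over the plate. Starts at 0 to 0.35; stays where left (friction 0.12 N m).
- keeper_knob (a point): The keeper's upright round black knob, 16 mm diameter, standing 34 mm tall on the bar (61 to 95 mm above the bench), 45 mm from the keeper's pivot. This point is on the knob's axis, 78 mm above the bench.
- spray_can: Spray can, 66 mm diameter, 170 mm tall, upright on the bench, origin under its centre. To be left alone.
- bearing_ring: Steel bearing ring, 72 mm outside diameter, 18 mm high, flat on the bench, origin under its centre. To be left alone.
- wrench: Steel wrench lying on the bench, along y. To be left alone.
- parts_bin: Open black plastic bin 110 x 150 x 60 mm, origin under its centre. To be left alone.
Mind the look-alikes: they are no part of the job. Of the things shaped like the plate, the aluminium one is meant.

How it is judged:
By the outcome, as a careful person would: the job done as asked, in the order asked, and still so for the second after the job is handed in, with the robot touching nothing.
It also fails if it takes over 72 s, if anything falls off the work surface, if the arm or the gripper's body presses on something with over 40 N, if the wrist force passes 120 N, or if a joint passes its speed limit or range.

## Working session

There is one attempt and no reset: what is moved stays moved. The work goes in short steps, Python scripts to look and compute and a shell command to move; the robot and the scene stay as the last step left them, time stands still between calls to the robot, and variables do not carry over. Pictures are saved under pics/ and viewed, at most 10 in all, crops included, and the job is handed in when it is done.

```bash
mkdir -p pics
python3 - <<'E'
from station import ctrl,get_image,camera_model
import cv2
for n in("top","side"):
    cv2.imwrite(f"pics/{n}0.png",get_image(n)[:,:,::-1]); m=camera_model(n); print(n,m)
o=ctrl.get_obs();print(o,ctrl.grip_depth)
E
```

```text
top {'vertical_fov': 47.3161936023954, 'cx': 321.01240587404646, 'cy': 236.3470765557942, 'R': array([[ 0.0090567 , -0.99990198,  0.01067765],
       [-0.99206064, -0.01032411, -0.12533592],
       [ 0.12543387, -0.00945775, -0.9920569 ]]), 't': array([0.02161942, 0.57814107, 1.24278529])}
side {'vertical_fov': 43.26290076293215, 'cx': 315.93311425529726, 'cy': 244.43892097036755, 'R': array([[-0.9973463 , -0.07234804,  0.00813077],
       [-0.06135884,  0.77519625, -0.62873354],
       [ 0.0391847 , -0.62756397, -0.77757831]]), 't': array([0.56132329, 0.05505507, 1.56359337])}
{'t': 0.1, 'q': array([-1.28401154e+00,  5.33061904e-02,  1.61412570e+00,  3.17913955e-06,
        1.47600256e+00, -1.19001215e-01]), 'dq': array([ 0.00082352, -0.00256591, -0.00317356, -0.00099188, -0.00082986,
       -0.00090854]), 'effort': array([-8.70412950e-04, -3.94903386e+01, -3.71364784e+01, -1.14546169e-04,
        3.89299414e-03, -1.46618640e-05]), 'tool_pos': array([ 0.2465408 , -0.57365855,  0.19939501]), 'tool_rot': array([-3.07535360e+00, -6.32672603e-01,  2.37329146e-04]), 'contact_force': array([-0.77421451, -0.3519348 , -0.32604346]), 'wrist_torque': array([ 0.02570757,  0.02858025, -0.01263321]), 'grip_force': 0.0, 'opening': 0.08560217439429796} 0.0187
```

View pics/top0.png

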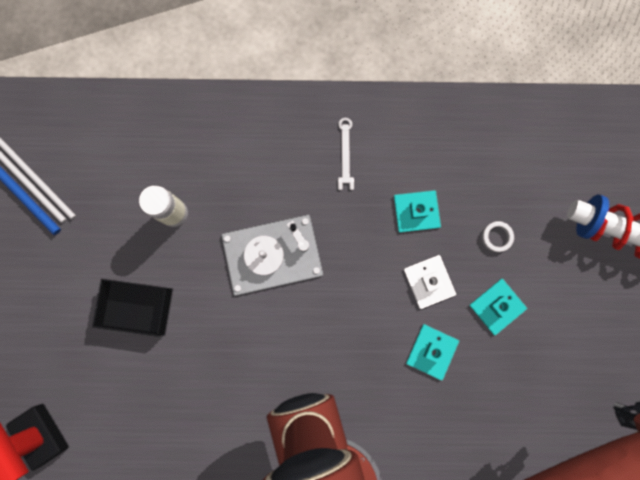

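View pics/side0.png

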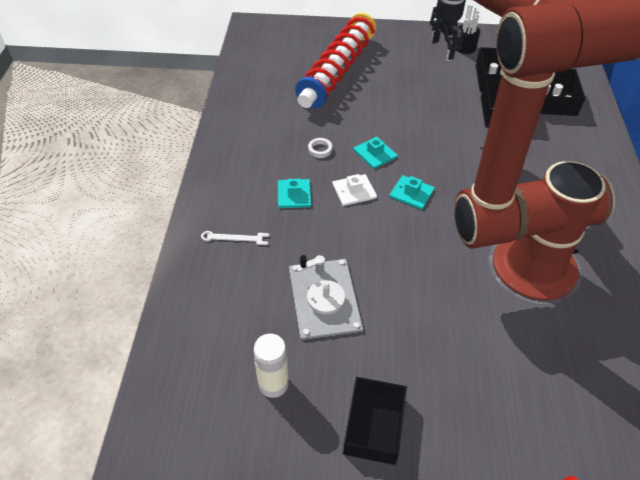

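The top view shows the aluminium plate near (430,282) and the stand near (262,256), with the knob at (294,229). I'll zoom in on both.

```bash
cat > h.py <<'E'
import numpy as np,cv2
from station import ctrl,get_image,camera_model
def ray(n,u,v):
    m=camera_model(n);R=np.array(m["R"]);t=np.array(m["t"]);f=240/np.tan(np.radians(m["vertical_fov"]/2))
    return -R.T@t, R.T@np.array([(u-m["cx"])/f,(v-m["cy"])/f,1.])
def on(n,u,v,z):
    c,d=ray(n,u,v);return c+d*(z-c[2])/d[2]
def px(n,X):
    m=camera_model(n);f=240/np.tan(np.radians(m["vertical_fov"]/2));c=np.array(m["R"])@X+m["t"]
    return f*c[0]/c[2]+m["cx"],f*c[1]/c[2]+m["cy"]
def crop(im,u,v,w,h,s): return cv2.resize(im[v-h//2:v+h//2,u-w//2:u+w//2],None,fx=s,fy=s,interpolation=cv2.INTER_CUBIC)
E
python3 - <<'E'
from h import *
t=cv2.imread("pics/top0.png");s=cv2.imread("pics/side0.png")
a=np.hstack([crop(t,430,282,66,50,6),crop(t,270,256,66,50,6)]);b=np.hstack([crop(s,354,188,66,50,6),crop(s,325,290,66,50,6)])
t2=crop(t,272,254,132,96,6)
cv2.imwrite("pics/c0.png",np.vstack([a,b])[:600]);
g=t.astype(int)
for n,im,(u,v) in(("top",t,(430,282)),("side",s,(354,188))):
    hsv=cv2.cvtColor(im,cv2.COLOR_BGR2HSV)
    m=((hsv[...,2]>170)&(hsv[...,1]<40)).astype(np.uint8)
    k=cv2.connectedComponents(m)[1];l=k[v+8,u-5]
    c=cv2.findContours((k==l).astype(np.uint8),0,2)[0][0]
    print(n,l,cv2.minAreaRect(c),[on(n,*p,0.01 ).round(4) for p in cv2.boxPoints(cv2.minAreaRect(c))])
E
```

```text
top 11 ((429.6834716796875, 281.34027099609375), (44.230777740478516, 39.000003814697266), 67.38013458251953) [array([ 0.5066, -0.1684,  0.01  ]), array([ 0.5432, -0.2545,  0.01  ]), array([ 0.4469, -0.293 ,  0.01  ]), array([ 0.4111, -0.2075,  0.01  ])]
side 19 ((354.1470642089844, 188.58824157714844), (27.406526565551758, 39.775840759277344), 75.96376037597656) [array([ 0.5367, -0.2589,  0.01  ]), array([ 0.4267, -0.3075,  0.01  ]), array([ 0.4064, -0.2023,  0.01  ]), array([ 0.5126, -0.157 ,  0.01  ])]
```

View pics/c0.png

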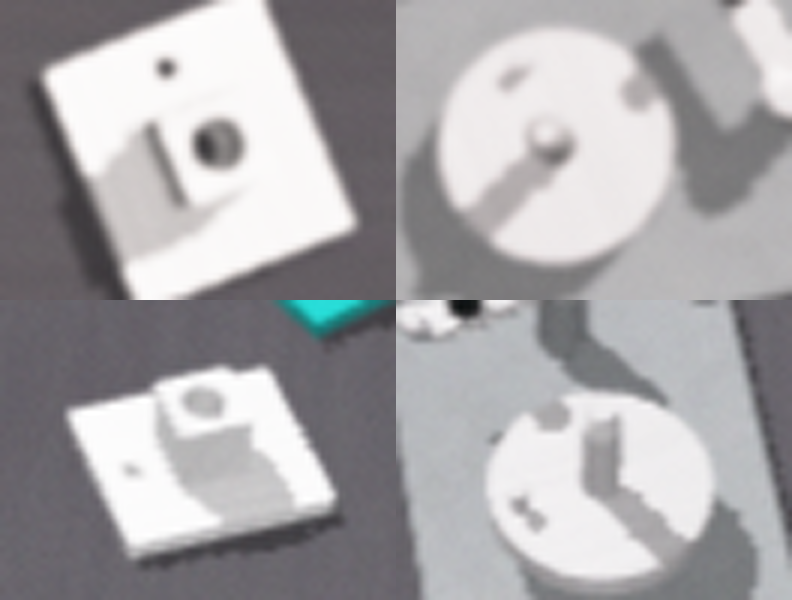

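Crop readings in original pixels. The top view has the pin hole at about (424.7,268.3), the bore mouth at (433.3,280.8), the hub face centre at (263.8,255.3) and the pin near (257,243). The side view has the pin near (313,300).

Run:
```python
from h import *
t=cv2.imread("pics/top0.png")
h=on("top",424.7,268.3,.01);b=on("top",433.3,280.8,.045);print("hole",h,"bore",b,"d",np.linalg.norm((h-b)[:2]))
print("yaw",np.arctan2(*(h-b)[[1,0]]))
print("side hole",on("side",330+131/6-0,163+170/6,.01),"bore",on("side",321+205/6,163+102/6,.045))
print("side hole2",on("side",321+131/6,163+170/6,.01))
hub=on("top",263.75,255.3,.04);print("hub",hub,"shaft top",on("top",262.2,253,.09))
print("side shaft top",on("side",292+206/6,265+122/6,.09),"side hub",on("side",292+204/6,265+188/6,.04))
for uv in((525,70),(520,74),(515,77)):
    p=on("top",237+(uv[0]-396)/6,231+uv[1]/6,.046);print("pin",p,np.linalg.norm((p-hub)[:2]),np.arctan2(*(p-hub)[[1,0]]))
p=on("side",313,300,.046);print("sidepin",p,np.linalg.norm((p-hub)[:2]),np.arctan2(*(p-hub)[[1,0]]))
hsv=cv2.cvtColor(t,cv2.COLOR_BGR2HSV);m=((hsv[...,2]>115)&(hsv[...,1]<40)).astype(np.uint8);m[:,340:]=0;m[:200]=0;m[:,:205]=0;m[310:]=0
c=max(cv2.findContours(m,0,2)[0],key=cv2.contourArea);r=cv2.minAreaRect(c);P=[on("top",*p,.012).round(4) for p in cv2.boxPoints(r)];print(r,P)
print("knob top",on("top",293.5,226.5,.095))
cv2.imwrite("pics/k.png",np.hstack([crop(t,292,234,50,64,8),crop(cv2.imread("pics/side0.png"),315,262,44,64,8)]))
```

```text
hole [ 0.5074395  -0.21948631  0.01      ] bore [ 0.47642754 -0.23189032  0.045     ] d 0.03340061892003355
yaw 0.38048495514260344
side hole [ 0.47696054 -0.21893758  0.01      ] bore [ 0.46991757 -0.2296063   0.045     ]
side hole2 [ 0.50235084 -0.21689541  0.01      ]
hub [0.53182457 0.15945087 0.04      ] shaft top [0.53240483 0.15826223 0.09      ]
side shaft top [0.52717617 0.16658428 0.09      ] side hub [0.52708483 0.16358564 0.04      ]
pin [0.56045079 0.17164737 0.046     ] 0.031116149102160845 0.4027687566070974
pin [0.55888115 0.17353405 0.046     ] 0.0305023690389062 0.4799196147962576
pin [0.55769935 0.17542928 0.046     ] 0.03041074673344093 0.5532085905291614
sidepin [0.5570788  0.18049258 0.046     ] 0.032871413925278446 0.6946571020381266
((271.8415832519531, 254.08412170410156), (63.52953338623047, 91.97465515136719), 77.27564239501953) [array([0.5859, 0.2672, 0.012 ]), array([0.637 , 0.0546, 0.012 ]), array([0.4893, 0.0199, 0.012 ]), array([0.4398, 0.2297, 0.012 ])]
knob top [0.59197579 0.08937175 0.095     ]
```

View pics/k.png

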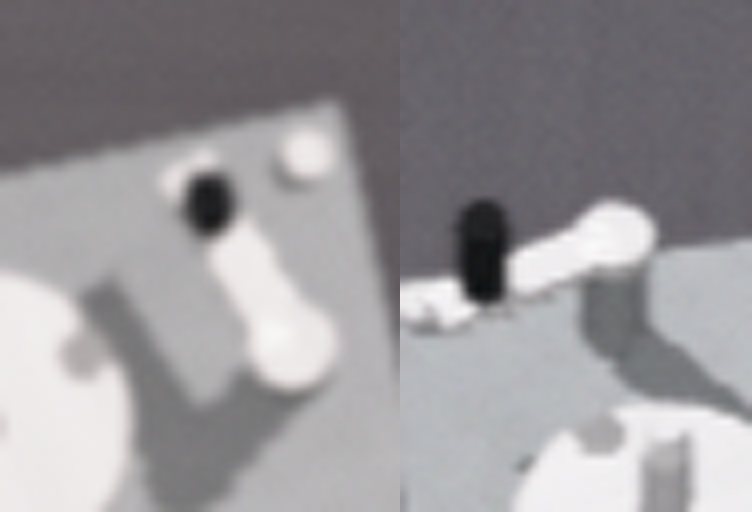

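Run:
```python
from h import *
def st(a): 
    a=a.astype(float); return np.clip((a-110)*255/145,0,255).astype(np.uint8)
T=np.mean([get_image("top")[:,:,::-1] for _ in range(6)],0);S=np.mean([get_image("side")[:,:,::-1] for _ in range(6)],0)
print(T[234:252,246:270,1].round().astype(int)); print(S[290:306,304:326,1].round().astype(int))
cv2.imwrite("pics/p.png",np.hstack([crop(st(T),260,248,40,40,10),crop(st(S),322,294,40,40,10)]))
hub=np.array([.5318,.1595,.04]);hs=np.array([.527,.1636,.04])
for a in(.1,.2,.3,.4,.5,.6,.7): print(a,px("top",hub+[.034*np.cos(a),.034*np.sin(a),.012]),px("side",hs+[.034*np.cos(a),.034*np.sin(a),.012]))
```

```text
[[180 181 181 181 180 178 176 176 177 178 177 176 177 179 180 180 181 180
  180 180 180 178 178 175]
 [181 181 180 180 179 178 175 176 176 177 178 180 183 188 193 197 199 198
  198 196 194 190 185 181]
 [181 180 179 179 178 176 176 176 178 182 188 195 202 210 217 222 223 223
  223 222 219 214 208 203]
 [180 180 180 179 178 176 177 182 188 200 211 221 228 230 232 233 234 233
  233 233 232 232 231 229]
 [180 180 180 180 179 181 188 200 213 225 231 233 234 235 235 236 236 235
  235 235 235 235 236 236]
 [180 181 180 180 183 192 208 224 231 233 234 234 234 234 234 235 236 236
  235 235 235 235 236 237]
 [180 179 180 184 194 210 227 234 235 232 230 231 231 232 232 234 236 236
  235 235 235 235 236 237]
 [180 180 184 196 213 228 234 236 234 229 223 222 222 224 229 233 235 236
  236 235 235 235 235 236]
 [180 184 196 214 229 234 236 235 230 214 202 200 202 215 228 234 235 236
  236 235 235 235 235 236]
 [182 192 211 228 234 236 235 230 214 193 182 184 198 220 232 234 235 235
  236 236 235 235 235 235]
 [188 207 226 233 235 236 234 223 198 180 182 196 218 231 236 236 234 235
  236 236 235 23
[... 2423 characters left out ...]
716534724683), np.float64(294.951366604378))
0.3 (np.float64(259.1850569076743), np.float64(240.72478118690057)) (np.float64(312.21886180068395), np.float64(296.12269049471206))
0.4 (np.float64(257.7841175389511), np.float64(241.2136427003359)) (np.float64(312.6065810082883), np.float64(297.2711511920297))
0.5 (np.float64(256.43711789439806), np.float64(241.83836079268676)) (np.float64(313.13148102030874), np.float64(298.3850061642116))
0.6 (np.float64(255.157429560277), np.float64(242.59281577749354)) (np.float64(313.78878526781426), np.float64(299.45277219516527))
0.7 (np.float64(253.9577774109), np.float64(243.46960620218155)) (np.float64(314.572298909622), np.float64(300.46335388449285))
```

View pics/p.png

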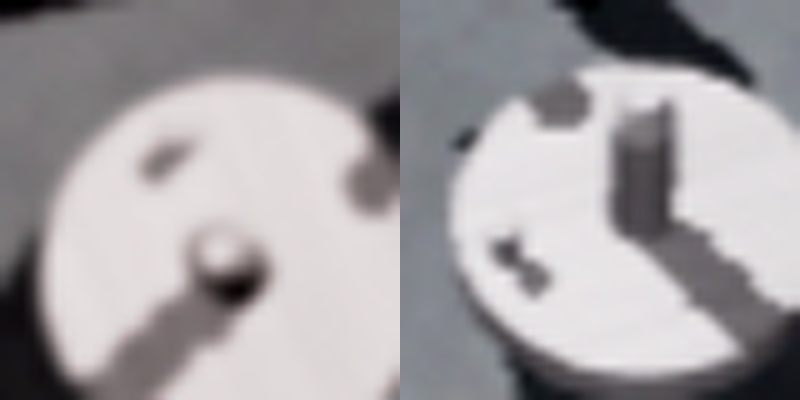

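Pin direction is about 0.35 rad in the world frame, with both views agreeing: the side view has its dark face at (312,298) and the top view its shadow at (257,243). Plate yaw is about 0.38, tool yaw 0.406 and stand yaw about 0.24. Next I move above the plate.

```bash
python3 -m crank '[[34,-22,6,0,0,0.005,1],[34,-22,6,0,0,0.005,1],[34,-22,6,0,0,0.005,1],[34,-22,6,0,0,0.005,1],[34,-22,6,0,0,0.005,1],[34,-22,6,0,0,0,1],[34,-22,6,0,0,0,1],[34,-22,6,0,0,0,1],[34,-22,6,0,0,0,1],[34,-22,6,0,0,0,1]]' 40; python3 -m crank '[[0,0,0,0,0,0,1],[0,0,0,0,0,0,1],[0,0,0,0,0,0,1],[0,0,0,0,0,0,0.2],[0,0,0,0,0,0,0.2],[0,0,0,0,0,0,0.2],[0,0,0,0,0,0,0.2],[0,0,0,0,0,0,0.2],[0,0,0,0,0,0,0.2],[0,0,0,0,0,0,0.2]]'
python3 - <<'E'
from h import *
cv2.imwrite("pics/g.png",np.hstack([crop(get_image("top")[:,:,::-1],430,270,100,120,4),crop(get_image("side")[:,:,::-1],355,170,100,120,4)]))
p=ctrl.get_obs()["tool_pos"]; print(p,px("top",p),px("side",p))
E
```

```text
t: 1.53
tool_pos: [0.479, -0.2402, 0.1406]
tool_rot: [3.084, 0.594, 0.001]
contact_force: [1.5, -0.3, 0.2]
opening: 0.0855
grip_force: 0.0
t: 2.37
tool_pos: [0.478, -0.2421, 0.1405]
tool_rot: [-3.085, -0.594, 0.0]
contact_force: [0.3, -0.2, -0.1]
opening: 0.0515
grip_force: 0.0
[ 0.4780661  -0.24191811  0.14049449] (np.float64(447.5954045312747), np.float64(278.0610374623214)) (np.float64(354.35934009046895), np.float64(151.27106323984077))
```

View pics/g.png

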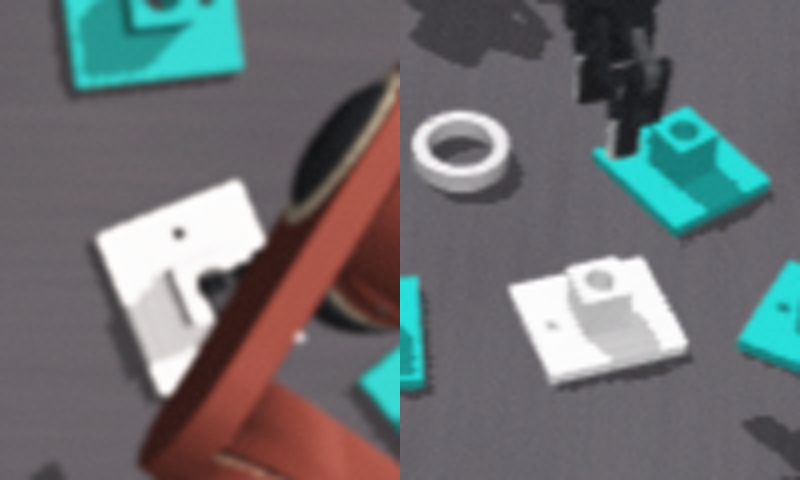

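Run:
```python
from h import *
p=ctrl.get_obs()["tool_pos"]
ty=np.array([.37,-.93,0]);tx=np.array([.93,.37,0])
for s in(1,-1):
  for w in(-.011,.011):
    for dz in (0,.008): print(s,w,dz,[ (round((a-305)*4+400),round((b-110)*4)) for a,b in [px("side",p+s*.026*ty+w*tx+[0,0,dz])]])
```

```text
1 -0.011 0 [(600, 137)]
1 -0.011 0.008 [(600, 128)]
1 0.011 0 [(569, 143)]
1 0.011 0.008 [(570, 134)]
-1 -0.011 0 [(626, 187)]
-1 -0.011 0.008 [(627, 178)]
-1 0.011 0 [(595, 194)]
-1 0.011 0.008 [(596, 185)]
```

```bash
python3 -m crank '[[1,-5,0,0,0,0,1],[1,-6,0,0,0,0,1],[0,0,0,0,0,0,1],[0,0,0,0,0,0,1],[0,0,20,0,0,0,1],[0,0,20,0,0,0,1],[0,0,20,0,0,0,1],[0,0,20,0,0,0,1],[0,0,15,0,0,0,1],[0,0,0,0,0,0,1]]'; python3 -m crank '[[0,0,10,0,0,0,1],[0,0,10,0,0,0,1],[0,0,9,0,0,0,1],[0,0,4,0,0,0,1],[0,0,0,0,0,0,1],[0,0,0,0,0,0,0],[0,0,0,0,0,0,-0.3],[0,0,0,0,0,0,-0.6],[0,0,0,0,0,0,-0.6],[0,0,0,0,0,0,-0.6]]' 40
```

```text
t: 3.3
tool_pos: [0.4733, -0.2292, 0.0416]
tool_rot: [-3.08, -0.594, 0.008]
contact_force: [0.3, 1.0, -1.5]
opening: 0.0855
grip_force: 0.0
t: 4.13
tool_pos: [0.4768, -0.2313, 0.0141]
tool_rot: [3.084, 0.594, 0.002]
contact_force: [1.1, 1.3, 3.7]
opening: 0.0258
grip_force: 1.6
```

Run:
```python
from h import *
o=ctrl.get_obs();print(o["opening"],o["grip_force"],o["contact_force"])
a=crop(get_image("top")[:,:,::-1],430,275,80,80,5);b=crop(get_image("side")[:,:,::-1],355,180,80,80,5)
cv2.imwrite("pics/g2.png",np.hstack([a,b]))
```

```text
0.02579552820788408 1.5916091199838434 [1.0570722  1.25207711 3.71097138]
```

View pics/g2.png

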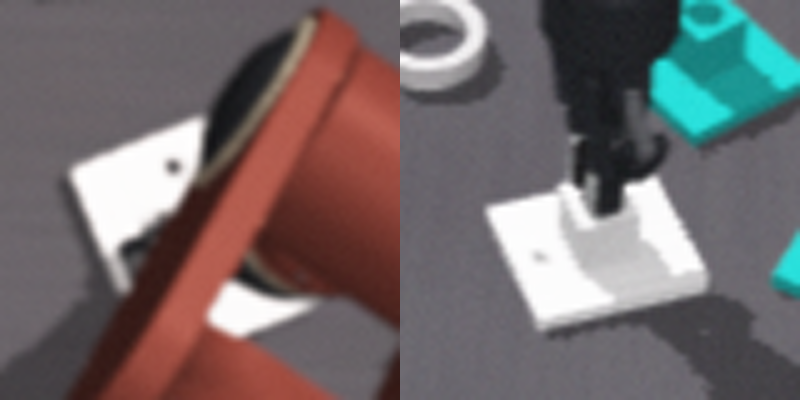

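The side view shows the fingertips near (601,215) in the crop, right at the collar's top. The 26 mm opening doesn't match the 36 mm collar, so they may not be gripping it. I'll let them settle and read again.

```bash
python3 -m crank '[[0,0,0,0,0,0,-0.39],[0,0,0,0,0,0,-0.39],[0,0,0,0,0,0,-0.39],[0,0,0,0,0,0,-0.39],[0,0,0,0,0,0,-0.39],[0,0,0,0,0,0,-0.39],[0,0,0,0,0,0,-0.39],[0,0,0,0,0,0,-0.39],[0,0,0,0,0,0,-0.39],[0,0,0,0,0,0,-0.39]]'
python3 - <<'E'
from h import *
p=ctrl.get_obs();print(p["tool_pos"],p["contact_force"])
P=p["tool_pos"];ty=np.array([.371,-.929,0])
B=np.array([.4764,-.232,0])
f=lambda X:[round(float(x),1) for x in ((px("side",X)[0]-315)*5+400,(px("side",X)[1]-140)*5)]
print("tip near",f(P-.013*ty),"far",f(P+.013*ty),"collar near face mid top/bot",f(B-.018*ty+[0,0,.045]),f(B-.018*ty+[0,0,.01]),"far top",f(B+.018*ty+[0,0,.045]))
E
```

```text
t: 5.07
tool_pos: [0.4772, -0.2321, 0.0141]
tool_rot: [3.082, 0.594, 0.004]
contact_force: [-0.3, -2.0, 5.9]
opening: 0.026
grip_force: 2.9
[ 0.47724949 -0.23207479  0.01406647] [-0.26317074 -1.99328252  5.85795429]
tip near [592.6, 250.8] far [577.1, 219.3] collar near face mid top/bot [600.4, 218.3] [596.7, 262.1] far top [578.5, 174.6]
```

The fingers reached exactly the commanded 26 mm and there is upward force, so the tips are resting on top of the collar. The real tips sit higher than the reading suggests. I'll lift slightly, open, and creep down while watching the force.

```bash
python3 -m crank '[[0,0,-15,0,0,0,-0.3],[0,0,-15,0,0,0,0],[0,0,-10,0,0,0,1],[0,0,0,0,0,0,1],[0,0,0,0,0,0,1],[0,0,0,0,0,0,1],[0,0,0,0,0,0,1],[0,0,0,0,0,0,1],[0,0,0,0,0,0,1],[0,0,0,0,0,0,1]]'
python3 - <<'E'
from h import *
s=get_image("side")[:,:,::-1]
a=crop(get_image("top")[:,:,::-1],430,275,80,80,5);b=crop(s,355,175,80,80,5)
cv2.imwrite("pics/g3.png",np.hstack([a,b]))
p=ctrl.get_obs();P=p["tool_pos"];ty=np.array([.371,-.929,0]);print(P)
f=lambda X:[round(float(x),1) for x in ((px("side",X)[0]-315)*5+400,(px("side",X)[1]-135)*5)]
for s in(1,-1): print(f(P+s*.043*ty+[0,0,.013]),f(P+s*.057*ty+[0,0,.013]),f(P+[0,0,.013]))
E
```

```text
t: 5.9
tool_pos: [0.4756, -0.2308, 0.052]
tool_rot: [-3.084, -0.594, 0.001]
contact_force: [0.6, -0.5, -0.2]
opening: 0.0849
grip_force: 0.0
[ 0.47575426 -0.23085808  0.05227054]
[566.5, 145.3] [558.2, 128.8] [592.5, 196.8]
[619.3, 249.9] [628.2, 267.5] [592.5, 196.8]
```

View pics/g3.png

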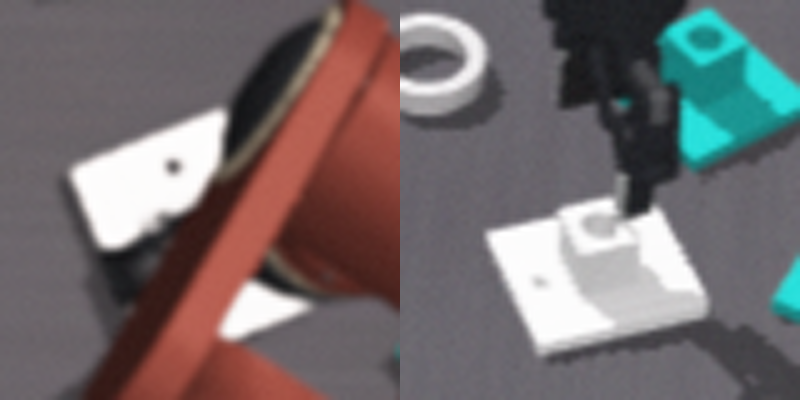

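Run:
```python
from h import *
p=ctrl.get_obs();P=p["tool_pos"];ty=np.array([.371,-.929,0]);tx=np.array([.929,.371,0])
f=lambda X:[round(float(x)) for x in ((px("top",X)[0]-390)*5,(px("top",X)[1]-235)*5)]
for dz in(.013,.043):
  print(dz,[f(P-s*ty+w*tx+[0,0,dz]) for s in(.043,.057) for w in(-.011,.011)])
```

```text
0.013 [[146, 286], [127, 240], [117, 297], [98, 251]]
0.043 [[158, 284], [139, 237], [129, 296], [110, 249]]
```

Both views put the fingertips about 25–30 mm higher than the reported TCP: side near tip at (632,210) in the crop, expected (619,250). I'll descend in stages with the fingers open, watching the force.

```bash
python3 -m crank '[[0,0,10,0,0,0,1],[0,0,10,0,0,0,1],[0,0,10,0,0,0,1],[0,0,6,0,0,0,1],[0,0,3,0,0,0,1],[0,0,3,0,0,0,1],[0,0,2,0,0,0,1],[0,0,2,0,0,0,1],[0,0,0,0,0,0,1],[0,0,0,0,0,0,1]]'; python3 -m crank '[[0,0,2,0,0,0,1],[0,0,2,0,0,0,1],[0,0,1.5,0,0,0,1],[0,0,1.5,0,0,0,1],[0,0,1,0,0,0,1],[0,0,1,0,0,0,1],[0,0,1,0,0,0,1],[0,0,0,0,0,0,1],[0,0,0,0,0,0,1],[0,0,0,0,0,0,1]]'
```

```text
t: 6.83
tool_pos: [0.4761, -0.2311, 0.0067]
tool_rot: [3.085, 0.594, 0.001]
contact_force: [0.4, -0.1, -1.3]
opening: 0.0857
grip_force: 0.0
t: 7.67
tool_pos: [0.4759, -0.231, -0.0035]
tool_rot: [3.085, 0.594, 0.0]
contact_force: [0.7, 0.1, -1.0]
opening: 0.0857
grip_force: 0.0
```

```bash
python3 -m crank '[[0,0,2,0,0,0,1],[0,0,2,0,0,0,1],[0,0,1.5,0,0,0,1],[0,0,1.5,0,0,0,1],[0,0,1,0,0,0,1],[0,0,1,0,0,0,1],[0,0,1,0,0,0,1],[0,0,0,0,0,0,1],[0,0,0,0,0,0,1],[0,0,0,0,0,0,1]]'; python3 -m crank '[[0,0,0,0,0,0,0.3],[0,0,0,0,0,0,0.1],[0,0,0,0,0,0,0.0],[0,0,0,0,0,0,-0.1],[0,0,0,0,0,0,-0.2],[0,0,0,0,0,0,-0.3],[0,0,0,0,0,0,-0.4],[0,0,0,0,0,0,-0.4],[0,0,0,0,0,0,-0.4],[0,0,0,0,0,0,-0.4]]' 40
```

```text
t: 8.5
tool_pos: [0.4759, -0.231, -0.0134]
tool_rot: [3.085, 0.594, 0.0]
contact_force: [-0.5, 0.0, 0.1]
opening: 0.0855
grip_force: 0.0
t: 9.33
tool_pos: [0.4761, -0.231, -0.0133]
tool_rot: [3.085, 0.594, 0.001]
contact_force: [-0.3, 0.0, 1.4]
opening: 0.0354
grip_force: 41.8
```

Gripped: 35.4 mm opening at 42 N. Next I lift and carry.

```bash
python3 -m crank '[[0,0,-4,0,0,0,-0.5],[0,0,-8,0,0,0,-0.5],[0,0,-13,0,0,0,-0.5],[0,0,-15,0,0,0,-0.5],[0,0,-17,0,0,0,-0.5],[0,0,-17,0,0,0,-0.5],[0,0,-17,0,0,0,-0.5],[0,0,-14,0,0,0,-0.5],[0,0,-8,0,0,0,-0.5],[0,0,-4,0,0,0,-0.5]]' 60; python3 -m crank '[[5,-9,0,0,0,0,-0.5],[9,-16,0,0,0,0,-0.5],[13,-22,0,0,0,0,-0.5],[15,-26,0,0,0,0,-0.5],[15,-26,0,0,0,0,-0.5],[15,-26,0,0,0,0,-0.5],[15,-26,0,0,0,0,-0.5],[15,-26,0,0,0,0,-0.5],[15,-26,0,0,0,0,-0.5],[15,-26,0,0,0,0,-0.5]]'; python3 -m crank '[[15,-26,0,0,0,0,-0.5],[15,-26,0,0,0,0,-0.5],[13,-24,0,0,0,0,-0.5],[10,-18,0,0,0,0,-0.5],[7,-12,0,0,0,0,-0.5],[4,-7,0,0,0,0,-0.5],[1,-1,0,0,0,0.01,-0.5],[0,0,0,0,0,0.01,-0.5],[0,0,0,0,0,0.01,-0.5],[0,0,0,0,0,0,-0.5]]'
```

```text
t: 10.17
tool_pos: [0.4766, -0.2314, 0.1057]
tool_rot: [3.083, 0.594, 0.003]
contact_force: [0.3, -0.8, -2.8]
opening: 0.035
grip_force: 61.0
t: 11.0
tool_pos: [0.5119, 0.033, 0.102]
tool_rot: [-3.084, -0.595, 0.004]
contact_force: [0.0, -0.2, -3.9]
opening: 0.0348
grip_force: 61.0
t: 11.83
tool_pos: [0.5312, 0.1597, 0.1034]
tool_rot: [3.094, 0.545, -0.001]
contact_force: [0.4, -0.1, -2.9]
opening: 0.0353
grip_force: 61.0
```

Run:
```python
from h import *
a=crop(get_image("top")[:,:,::-1],262,245,80,80,5);b=crop(get_image("side")[:,:,::-1],325,280,80,80,5)
cv2.imwrite("pics/g4.png",np.hstack([a,b]))
C=np.array([.5315,.1597,.1267]);y=.349;tx=np.array([np.cos(y),np.sin(y),0]);ty=np.array([-np.sin(y),np.cos(y),0])
for n,o,k in(("top",(222,205),0),("side",(285,240),400)):
  f=lambda X:[round(float(x)) for x in ((px(n,X)[0]-o[0])*5+k,(px(n,X)[1]-o[1])*5)]
  print(n,"corners top face",[(i,j,f(C+i*.05*tx+j*.045*ty)) for i in(1,-1) for j in(1,-1)],"hole",f(C+.034*tx))
```

```text
top corners top face [(1, 1, [54, 160]), (1, -1, [251, 92]), (-1, 1, [127, 378]), (-1, -1, [326, 308])] hole [164, 160]
side corners top face [(1, 1, [521, 270]), (1, -1, [469, 115]), (-1, 1, [734, 221]), (-1, -1, [675, 70])] hole [528, 184]
```

View pics/g4.png

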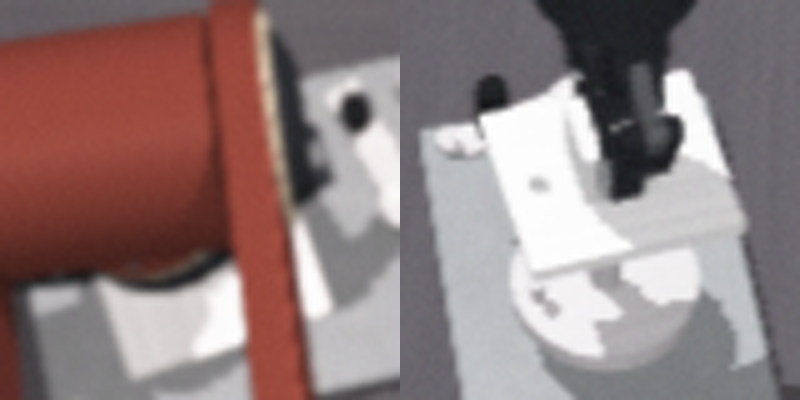

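Side view: the held plate's hole is at (540,184) and its near corner at (533,270), a steady 2.4 px camera bias. The top view corner at (130,382) is within about 1.5 mm. So the hub lies about +0.7 mm in x and +2 mm in y from the tool, which I'll correct and then lower gently.

```bash
python3 -m crank '[[1.3,-1.7,2,0,0,0,-0.5],[0,0,4,0,0,0,-0.5],[0,0,5,0,0,0,-0.5],[0,0,5,0,0,0,-0.5],[0,0,4,0,0,0,-0.5],[0,0,2,0,0,0,-0.5],[0,0,0,0,0,0,-0.5],[0,0,0,0,0,0,-0.5],[0,0,0,0,0,0,-0.5],[0,0,0,0,0,0,-0.5]]'; python3 -m crank '[[0,0,1,0,0,0,-0.5],[0,0,0.5,0,0,0,-0.5],[0,0,0.5,0,0,0,-0.5],[0,0,0.5,0,0,0,-0.5],[0,0,0.5,0,0,0,-0.5],[0,0,0.5,0,0,0,-0.5],[0,0,0.5,0,0,0,-0.5],[0,0,0,0,0,0,-0.5],[0,0,0,0,0,0,-0.5],[0,0,0,0,0,0,-0.5]]'
```

```text
t: 12.77
tool_pos: [0.5322, 0.1628, 0.0819]
tool_rot: [3.093, 0.548, 0.001]
contact_force: [0.6, -0.1, -3.6]
opening: 0.0351
grip_force: 61.0
t: 13.6
tool_pos: [0.5319, 0.1628, 0.0775]
tool_rot: [3.093, 0.548, 0.0]
contact_force: [0.2, -0.9, -3.3]
opening: 0.0347
grip_force: 61.0
```

```bash
for i in 1; do python3 -m crank '[[0,0,0.4,0,0,0,-0.5],[0,0,0.4,0,0,0,-0.5],[0,0,0.4,0,0,0,-0.5],[0,0,0.4,0,0,0,-0.5],[0,0,0.4,0,0,0,-0.5],[0,0,0.4,0,0,0,-0.5],[0,0,0.4,0,0,0,-0.5],[0,0,0.2,0,0,0,-0.5],[0,0,0,0,0,0,-0.5],[0,0,0,0,0,0,-0.5]]'; done
```

```text
t: 14.43
tool_pos: [0.5319, 0.1628, 0.0745]
tool_rot: [-3.093, -0.548, -0.0]
contact_force: [-0.0, 0.7, -3.7]
opening: 0.0349
grip_force: 61.0
```

```bash
python3 -m crank '[[0,0,0.4,0,0,0,-0.5],[0,0,0.4,0,0,0,-0.5],[0,0,0.4,0,0,0,-0.5],[0,0,0.4,0,0,0,-0.5],[0,0,0.4,0,0,0,-0.5],[0,0,0.4,0,0,0,-0.5],[0,0,0.4,0,0,0,-0.5],[0,0,0.2,0,0,0,-0.5],[0,0,0,0,0,0,-0.5],[0,0,0,0,0,0,-0.5]]'
```

```text
t: 15.27
tool_pos: [0.5319, 0.1628, 0.0715]
tool_rot: [-3.093, -0.548, 0.0]
contact_force: [-0.9, 0.8, -3.0]
opening: 0.0352
grip_force: 61.0
```

```bash
python3 -m crank '[[0,0,0.3,0,0,0,-0.5],[0,0,0.3,0,0,0,-0.5],[0,0,0.3,0,0,0,-0.5],[0,0,0.3,0,0,0,-0.5],[0,0,0.3,0,0,0,-0.5],[0,0,0.3,0,0,0,-0.5],[0,0,0.2,0,0,0,-0.5],[0,0,0,0,0,0,-0.5],[0,0,0,0,0,0,-0.5],[0,0,0,0,0,0,-0.5]]'
```

```text
t: 16.1
tool_pos: [0.5319, 0.1628, 0.0695]
tool_rot: [3.093, 0.548, 0.0]
contact_force: [0.3, 0.4, -2.8]
opening: 0.035
grip_force: 61.1
```

```bash
python3 -m crank '[[0,0,0.3,0,0,0,-0.5],[0,0,0.3,0,0,0,-0.5],[0,0,0.3,0,0,0,-0.5],[0,0,0.3,0,0,0,-0.5],[0,0,0.3,0,0,0,-0.5],[0,0,0.3,0,0,0,-0.5],[0,0,0.2,0,0,0,-0.5],[0,0,0,0,0,0,-0.5],[0,0,0,0,0,0,-0.5],[0,0,0,0,0,0,-0.5]]'
```

```text
t: 16.93
tool_pos: [0.5319, 0.1627, 0.0675]
tool_rot: [3.093, 0.548, 0.0]
contact_force: [-0.1, -0.7, -3.2]
opening: 0.0352
grip_force: 61.1
```

```bash
python3 -m crank '[[0,0,0.4,0,0,0,-0.5],[0,0,0.4,0,0,0,-0.5],[0,0,0.5,0,0,0,-0.5],[0,0,0.6,0,0,0,-0.5],[0,0,0.6,0,0,0,-0.5],[0,0,0.5,0,0,0,-0.5],[0,0,0.5,0,0,0,-0.5],[0,0,0.5,0,0,0,-0.5],[0,0,0,0,0,0,-0.5],[0,0,0,0,0,0,-0.5]]'
```

```text
t: 17.77
tool_pos: [0.5319, 0.1627, 0.0634]
tool_rot: [3.093, 0.548, 0.0]
contact_force: [1.4, -1.8, -3.7]
opening: 0.0354
grip_force: 61.1
```

```bash
python3 -m crank '[[0.1,0.5,0.5,0,0,0,-0.5],[0,0,1.5,0,0,0,-0.5],[0,0,1.5,0,0,0,-0.5],[0,0,1.5,0,0,0,-0.5],[0,0,1.5,0,0,0,-0.5],[0,0,1.5,0,0,0,-0.5],[0,0,1,0,0,0,-0.5],[0,0,1,0,0,0,-0.5],[0,0,0,0,0,0,-0.5],[0,0,0,0,0,0,-0.5]]'
```

```text
t: 18.6
tool_pos: [0.5321, 0.1623, 0.0534]
tool_rot: [-3.093, -0.548, 0.0]
contact_force: [0.6, -0.6, -2.9]
opening: 0.0353
grip_force: 61.1
```

```bash
python3 -m crank '[[0,0,1,0,0,0,-0.5],[0,0,1,0,0,0,-0.5],[0,0,1,0,0,0,-0.5],[0,0,1,0,0,0,-0.5],[0,0,1,0,0,0,-0.5],[0,0,1,0,0,0,-0.5],[0,0,0.5,0,0,0,-0.5],[0,0,0,0,0,0,-0.5],[0,0,0,0,0,0,-0.5],[0,0,0,0,0,0,-0.5]]'
```

```text
t: 19.43
tool_pos: [0.5322, 0.1623, 0.0471]
tool_rot: [3.093, 0.548, 0.0]
contact_force: [0.3, -1.1, -2.7]
opening: 0.0353
grip_force: 61.1
```

```bash
python3 -m crank '[[0,0,1,0,0,0,-0.5],[0,0,1,0,0,0,-0.5],[0,0,1,0,0,0,-0.5],[0,0,1,0,0,0,-0.5],[0,0,0.6,0,0,0,-0.5],[0,0,0.4,0,0,0,-0.5],[0,0,0.4,0,0,0,-0.5],[0,0,0.2,0,0,0,-0.5],[0,0,0,0,0,0,-0.5],[0,0,0,0,0,0,-0.5]]'
```

```text
t: 20.27
tool_pos: [0.5322, 0.1623, 0.0414]
tool_rot: [-3.093, -0.548, -0.0]
contact_force: [0.5, -0.4, -4.3]
opening: 0.0353
grip_force: 61.1
```

```bash
python3 -m crank '[[0,0,0.2,0,0,0,-0.5],[0,0,0.2,0,0,0,-0.5],[0,0,0.2,0,0,0,-0.5],[0,0,0.2,0,0,0,-0.5],[0,0,0.2,0,0,0,-0.5],[0,0,0.2,0,0,0,-0.5],[0,0,0.2,0,0,0,-0.5],[0,0,0,0,0,0,-0.5],[0,0,0,0,0,0,-0.5],[0,0,0,0,0,0,-0.5]]'
```

```text
t: 21.1
tool_pos: [0.5322, 0.1623, 0.04]
tool_rot: [-3.093, -0.548, -0.0]
contact_force: [0.7, -0.5, -2.9]
opening: 0.035
grip_force: 61.1
```

```bash
python3 -m crank '[[0,0,0.2,0,0,0,-0.5],[0,0,0.2,0,0,0,-0.5],[0,0,0.2,0,0,0,-0.5],[0,0,0.2,0,0,0,-0.5],[0,0,0.2,0,0,0,-0.5],[0,0,0,0,0,0,-0.5],[0,0,0,0,0,0,-0.5],[0,0,0,0,0,0,-0.5],[0,0,0,0,0,0,-0.5],[0,0,0,0,0,0,-0.5]]'
```

```text
t: 21.93
tool_pos: [0.5322, 0.1623, 0.039]
tool_rot: [-3.093, -0.548, -0.0]
contact_force: [-0.6, 0.4, -3.0]
opening: 0.0354
grip_force: 61.1
```

```bash
python3 -m crank '[[0,0,0.2,0,0,0,-0.5],[0,0,0.2,0,0,0,-0.5],[0,0,0.2,0,0,0,-0.5],[0,0,0,0,0,0,-0.5],[0,0,0,0,0,0,-0.5],[0,0,0,0,0,0,-0.5],[0,0,0,0,0,0,-0.5],[0,0,0,0,0,0,-0.5],[0,0,0,0,0,0,-0.5],[0,0,0,0,0,0,-0.5]]'
```

```text
t: 22.77
tool_pos: [0.5322, 0.1623, 0.0384]
tool_rot: [-3.093, -0.548, -0.0]
contact_force: [-0.1, -0.0, -2.6]
opening: 0.0349
grip_force: 61.1
```

```bash
python3 -m crank '[[0,0,0.2,0,0,0,-0.5],[0,0,0.2,0,0,0,-0.5],[0,0,0.2,0,0,0,-0.5],[0,0,0,0,0,0,-0.5],[0,0,0,0,0,0,-0.5],[0,0,0,0,0,0,-0.5],[0,0,0,0,0,0,-0.5],[0,0,0,0,0,0,-0.5],[0,0,0,0,0,0,-0.5],[0,0,0,0,0,0,-0.5]]'
```

```text
t: 23.6
tool_pos: [0.5322, 0.1623, 0.0378]
tool_rot: [-3.093, -0.548, -0.0]
contact_force: [-0.7, -0.3, -2.7]
opening: 0.0347
grip_force: 61.1
```

```bash
python3 -m crank '[[0,0,0.2,0,0,0,-0.5],[0,0,0.2,0,0,0,-0.5],[0,0,0.2,0,0,0,-0.5],[0,0,0.2,0,0,0,-0.5],[0,0,0,0,0,0,-0.5],[0,0,0,0,0,0,-0.5],[0,0,0,0,0,0,-0.5],[0,0,0,0,0,0,-0.5],[0,0,0,0,0,0,-0.5],[0,0,0,0,0,0,-0.5]]'
```

```text
t: 24.43
tool_pos: [0.5322, 0.1623, 0.037]
tool_rot: [3.093, 0.548, 0.0]
contact_force: [-0.4, -0.1, -3.8]
opening: 0.035
grip_force: 61.1
```

```bash
python3 -m crank '[[0,0,0.2,0,0,0,-0.5],[0,0,0.2,0,0,0,-0.5],[0,0,0.2,0,0,0,-0.5],[0,0,0.2,0,0,0,-0.5],[0,0,0,0,0,0,-0.5],[0,0,0,0,0,0,-0.5],[0,0,0,0,0,0,-0.5],[0,0,0,0,0,0,-0.5],[0,0,0,0,0,0,-0.5],[0,0,0,0,0,0,-0.5]]'
```

```text
t: 25.27
tool_pos: [0.5322, 0.1623, 0.0362]
tool_rot: [-3.093, -0.548, -0.0]
contact_force: [0.2, 0.7, -3.2]
opening: 0.0349
grip_force: 61.1
```

```bash
python3 -m crank '[[0,0,0.3,0,0,0,-0.5],[0,0,0.3,0,0,0,-0.5],[0,0,0.3,0,0,0,-0.5],[0,0,0.3,0,0,0,-0.5],[0,0,0.2,0,0,0,-0.5],[0,0,0,0,0,0,-0.5],[0,0,0,0,0,0,-0.5],[0,0,0,0,0,0,-0.5],[0,0,0,0,0,0,-0.5],[0,0,0,0,0,0,-0.5]]'
```

```text
t: 26.1
tool_pos: [0.5322, 0.1623, 0.0348]
tool_rot: [-3.093, -0.548, -0.0]
contact_force: [0.8, -0.7, -3.2]
opening: 0.0352
grip_force: 61.1
```

```bash
python3 -m crank '[[0,0,0.3,0,0,0,-0.5],[0,0,0.3,0,0,0,-0.5],[0,0,0.3,0,0,0,-0.5],[0,0,0.3,0,0,0,-0.5],[0,0,0.2,0,0,0,-0.5],[0,0,0,0,0,0,-0.5],[0,0,0,0,0,0,-0.5],[0,0,0,0,0,0,-0.5],[0,0,0,0,0,0,-0.5],[0,0,0,0,0,0,-0.5]]'
```

```text
t: 26.93
tool_pos: [0.5322, 0.1623, 0.0334]
tool_rot: [-3.093, -0.548, -0.0]
contact_force: [0.6, 0.8, -3.7]
opening: 0.035
grip_force: 61.1
```

```bash
python3 -m crank '[[0,0,0.3,0,0,0,-0.5],[0,0,0.3,0,0,0,-0.5],[0,0,0.3,0,0,0,-0.5],[0,0,0.3,0,0,0,-0.5],[0,0,0.3,0,0,0,-0.5],[0,0,0.3,0,0,0,-0.5],[0,0,0.2,0,0,0,-0.5],[0,0,0,0,0,0,-0.5],[0,0,0,0,0,0,-0.5],[0,0,0,0,0,0,-0.5]]'
```

```text
t: 27.77
tool_pos: [0.5322, 0.1623, 0.0315]
tool_rot: [3.093, 0.548, 0.0]
contact_force: [0.7, 0.3, -3.4]
opening: 0.0349
grip_force: 61.1
```

```bash
python3 -m crank '[[0,0,0.3,0,0,0,-0.5],[0,0,0.3,0,0,0,-0.5],[0,0,0.3,0,0,0,-0.5],[0,0,0.3,0,0,0,-0.5],[0,0,0.2,0,0,0,-0.5],[0,0,0.2,0,0,0,-0.5],[0,0,0.2,0,0,0,-0.5],[0,0,0,0,0,0,-0.5],[0,0,0,0,0,0,-0.5],[0,0,0,0,0,0,-0.5]]'
```

```text
t: 28.6
tool_pos: [0.5322, 0.1623, 0.0296]
tool_rot: [3.093, 0.548, -0.0]
contact_force: [-0.3, -0.4, -3.4]
opening: 0.0351
grip_force: 61.1
```

```bash
python3 -m crank '[[0,0,0.3,0,0,0,-0.5],[0,0,0.3,0,0,0,-0.5],[0,0,0.3,0,0,0,-0.5],[0,0,0.3,0,0,0,-0.5],[0,0,0.2,0,0,0,-0.5],[0,0,0.2,0,0,0,-0.5],[0,0,0,0,0,0,-0.5],[0,0,0,0,0,0,-0.5],[0,0,0,0,0,0,-0.5],[0,0,0,0,0,0,-0.5]]'
```

```text
t: 29.43
tool_pos: [0.5322, 0.1623, 0.028]
tool_rot: [-3.093, -0.548, -0.0]
contact_force: [0.1, -0.2, -2.7]
opening: 0.0351
grip_force: 61.1
```

```bash
python3 -m crank '[[0,0,0.2,0,0,0,-0.5],[0,0,0.2,0,0,0,-0.5],[0,0,0.2,0,0,0,-0.5],[0,0,0.1,0,0,0,-0.5],[0,0,0,0,0,0,-0.5],[0,0,0,0,0,0,-0.5],[0,0,0,0,0,0,-0.5],[0,0,0,0,0,0,-0.5],[0,0,0,0,0,0,-0.5],[0,0,0,0,0,0,-0.5]]'
```

```text
t: 30.27
tool_pos: [0.5322, 0.1623, 0.0273]
tool_rot: [-3.093, -0.548, -0.0]
contact_force: [-0.2, -0.3, -4.0]
opening: 0.0352
grip_force: 61.1
```

```bash
python3 -m crank '[[0,0,0.2,0,0,0,-0.5],[0,0,0.1,0,0,0,-0.5],[0,0,0.1,0,0,0,-0.5],[0,0,0.1,0,0,0,-0.5],[0,0,0,0,0,0,-0.5],[0,0,0,0,0,0,-0.5],[0,0,0,0,0,0,-0.5],[0,0,0,0,0,0,-0.5],[0,0,0,0,0,0,-0.5],[0,0,0,0,0,0,-0.5]]'
```

```text
t: 31.1
tool_pos: [0.5322, 0.1623, 0.0268]
tool_rot: [-3.093, -0.548, -0.0]
contact_force: [0.1, -0.2, -3.9]
opening: 0.0347
grip_force: 61.1
```

```bash
python3 -m crank '[[0,0,0.2,0,0,0,-0.5],[0,0,0.1,0,0,0,-0.5],[0,0,0.1,0,0,0,-0.5],[0,0,0.1,0,0,0,-0.5],[0,0,0,0,0,0,-0.5],[0,0,0,0,0,0,-0.5],[0,0,0,0,0,0,-0.5],[0,0,0,0,0,0,-0.5],[0,0,0,0,0,0,-0.5],[0,0,0,0,0,0,-0.5]]'
```

```text
t: 31.93
tool_pos: [0.5323, 0.1624, 0.0268]
tool_rot: [3.093, 0.548, 0.0]
contact_force: [-3.9, -0.6, 5.1]
opening: 0.0354
grip_force: 62.0
```

Contact came at 0.0268, which is the predicted seat height, so the pin is in and the plate is seated. Release and rise.

```bash
python3 -m crank '[[0,0,0,0,0,0,-0.1],[0,0,0,0,0,0,0.2],[0,0,0,0,0,0,0.6],[0,0,0,0,0,0,0.6],[0,0,0,0,0,0,0.6],[0,0,0,0,0,0,0.6],[0,0,0,0,0,0,0.6],[0,0,-2,0,0,0,0.6],[0,0,-4,0,0,0,0.6],[0,0,-6,0,0,0,0.6]]'; python3 -m crank '[[0,0,-8,0,0,0,0.6],[0,0,-8,0,0,0,0.6],[0,0,-8,0,0,0,0.6],[0,0,-9,0,0,0,0.6],[0,0,-9,0,0,0,0.6],[0,0,-9,0,0,0,0.6],[0,0,-9,0,0,0,0.6],[0,0,-8,0,0,0,0.6],[0,0,-6,0,0,0,0.2],[0,0,-4,0,0,0,-1]]'
```

```text
t: 32.77
tool_pos: [0.5317, 0.1623, 0.0382]
tool_rot: [-3.093, -0.548, 0.002]
contact_force: [0.5, -0.7, 0.6]
opening: 0.0684
grip_force: 0.0
t: 33.6
tool_pos: [0.5326, 0.1624, 0.1175]
tool_rot: [-3.093, -0.548, -0.002]
contact_force: [-0.5, 0.9, 0.1]
opening: 0.0453
grip_force: 0.0
```

Next I shut the fingers and move to the clockwise side of the knob.

```bash
python3 -m crank '[[1.5,6.5,0,0,0,0,-1],[3,13,0,0,0,0,-1],[3,13,0,0,0,0,-1],[4,17,0,0,0,0,-1],[4,17,0,0,0,0,-1],[4,17,0,0,0,0,-1],[3,13,0,0,0,0,-1],[2.5,11,0,0,0,0,-1],[1.5,7,0,0,0,0,-1],[0.7,4.2,0,0,0,0,-1]]'; python3 -m crank '[[0,0,5,0,0,0,-1],[0,0,8,0,0,0,-1],[0,0,10,0,0,0,-1],[0,0,10,0,0,0,-1],[0,0,10,0,0,0,-1],[0,0,10,0,0,0,-1],[0,0,8,0,0,0,-1],[0,0,4,0,0,0,-1],[0,0,2,0,0,0,-1],[0,0,0,0,0,0,-1]]'
python3 - <<'E'
from h import *
cv2.imwrite("pics/s5.png",get_image("side")[:,:,::-1])
P=np.array([.5548,.0700]);y=.349;tx=np.array([np.cos(y),np.sin(y)]);ty=np.array([np.sin(y),-np.cos(y)])
th=np.linspace(-.22,1.385,21);q=P+.045*np.c_[np.cos(th),np.sin(th)];d=np.diff(q,axis=0)*1000
print(np.c_[d@tx,d@ty].round(1).tolist())
E
```

```text
t: 34.43
tool_pos: [0.5989, 0.0591, 0.116]
tool_rot: [-3.094, -0.547, 0.001]
contact_force: [0.2, 0.9, 0.4]
opening: -0.0
grip_force: 0.0
t: 35.27
tool_pos: [0.5983, 0.0602, 0.0488]
tool_rot: [-3.093, -0.548, 0.001]
contact_force: [0.3, 0.1, -0.6]
opening: 0.0
grip_force: 0.0
[[1.8, -3.1], [1.6, -3.3], [1.3, -3.4], [1.0, -3.5], [0.7, -3.5], [0.5, -3.6], [0.2, -3.6], [-0.1, -3.6], [-0.4, -3.6], [-0.7, -3.5], [-1.0, -3.5], [-1.3, -3.4], [-1.5, -3.3], [-1.8, -3.1], [-2.0, -3.0], [-2.3, -2.8], [-2.5, -2.6], [-2.7, -2.4], [-2.9, -2.2], [-3.0, -2.0]]
```

```bash
python3 -m crank '[[1.8,-3.1,0,0,0,0,-1],[1.6,-3.3,0,0,0,0,-1],[1.3,-3.4,0,0,0,0,-1],[1,-3.5,0,0,0,0,-1],[0.7,-3.5,0,0,0,0,-1],[0.5,-3.6,0,0,0,0,-1],[0.2,-3.6,0,0,0,0,-1],[-0.1,-3.6,0,0,0,0,-1],[-0.4,-3.6,0,0,0,0,-1],[-0.7,-3.5,0,0,0,0,-1]]'
```

```text
t: 36.15
tool_pos: [0.5925, 0.0947, 0.0494]
tool_rot: [3.092, 0.548, 0.002]
contact_force: [2.2, -3.1, 0.1]
opening: -0.0
grip_force: 1.7
```

```bash
python3 -m crank '[[-1,-3.5,0,0,0,0,-1],[-1.3,-3.4,0,0,0,0,-1],[-1.5,-3.3,0,0,0,0,-1],[-1.8,-3.1,0,0,0,0,-1],[-2,-3,0,0,0,0,-1],[-2.3,-2.8,0,0,0,0,-1],[0,0,0,0,0,0,-1],[0,0,0,0,0,0,-1],[0,0,0,0,0,0,-1],[0,0,0,0,0,0,-1]]'
python3 - <<'E'
from h import *
cv2.imwrite("pics/g6.png",np.hstack([crop(get_image("side")[:,:,::-1],325,280,90,100,6)]))
E
```

```text
t: 36.98
tool_pos: [0.5759, 0.1098, 0.0492]
tool_rot: [-3.092, -0.548, 0.001]
contact_force: [0.7, -0.9, -0.2]
opening: -0.0
grip_force: 0.3
```

View pics/g6.png

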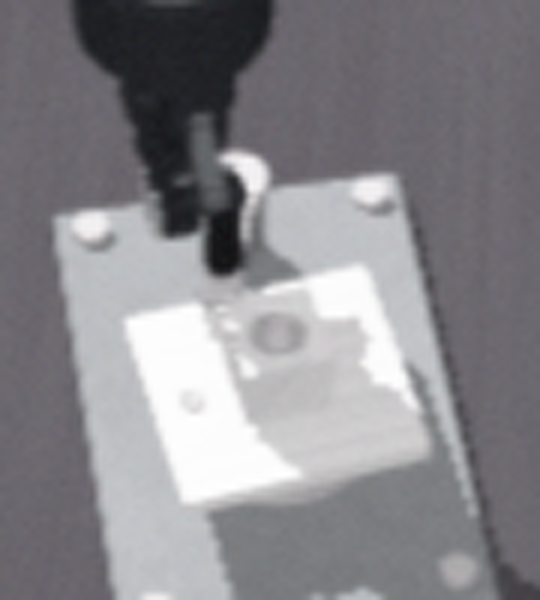

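The plate sits flat with the pin showing in its hole at crop (193,400). The knob is at (222,240), right next to the fingertip at (180,225). I keep pushing to the stop.

```bash
python3 -m crank '[[-1.2,-1.3,0,0,0,0,-1],[-1.3,-1.3,0,0,0,0,-1],[-1.3,-1.2,0,0,0,0,-1],[-1.4,-1.2,0,0,0,0,-1],[-1.4,-1.1,0,0,0,0,-1],[0,0,0,0,0,0,-1],[0,0,0,0,0,0,-1],[0,0,0,0,0,0,-1],[0,0,0,0,0,0,-1],[0,0,0,0,0,0,-1]]'
```

```text
t: 37.87
tool_pos: [0.5677, 0.1131, 0.0493]
tool_rot: [-3.093, -0.548, 0.001]
contact_force: [0.9, 0.2, 0.6]
opening: -0.0003
grip_force: 0.4
```

```bash
python3 -m crank '[[-0.5,-0.3,0,0,0,0,-1],[-0.5,-0.3,0,0,0,0,-1],[-0.5,-0.3,0,0,0,0,-1],[-0.5,-0.3,0,0,0,0,-1],[0,0,0,0,0,0,-1],[0,0,0,0,0,0,-1],[0,0,0,0,0,0,-1],[0,0,0,0,0,0,-1],[0,0,0,0,0,0,-1],[0,0,0,0,0,0,-1]]'
```

```text
t: 38.7
tool_pos: [0.5657, 0.1132, 0.0493]
tool_rot: [3.093, 0.548, -0.0]
contact_force: [2.7, -2.0, 0.0]
opening: 0.0002
grip_force: 1.0
```

```bash
python3 -m crank '[[-0.5,-0.1,0,0,0,0,-1],[-0.5,-0.1,0,0,0,0,-1],[-0.5,-0.1,0,0,0,0,-1],[0,0,0,0,0,0,-1],[0,0,0,0,0,0,-1],[0,0,0,0,0,0,-1],[0,0,0,0,0,0,-1],[0,0,0,0,0,0,-1],[0,0,0,0,0,0,-1],[0,0,0,0,0,0,-1]]'
```

```text
t: 39.53
tool_pos: [0.5641, 0.1131, 0.0493]
tool_rot: [-3.093, -0.548, 0.0]
contact_force: [2.1, -0.3, 0.4]
opening: -0.0001
grip_force: 1.0
```

```bash
python3 -m crank '[[-0.4,0,0,0,0,0,-1],[-0.4,0,0,0,0,0,-1],[-0.4,0,0,0,0,0,-1],[0,0,0,0,0,0,-1],[0,0,0,0,0,0,-1],[0,0,0,0,0,0,-1],[0,0,0,0,0,0,-1],[0,0,0,0,0,0,-1],[0,0,0,0,0,0,-1],[0,0,0,0,0,0,-1]]'
python3 - <<'E'
from h import *
s=get_image("side").astype(int)
m=(s.max(2)<45).astype(np.uint8); 
o=ctrl.get_obs()["tool_pos"];print(o,"knob top side expected closed",px("side",np.array([.5441,.1137,.095])),"pivot",px("side",np.array([.5548,.07,.061])))
print(s[255:290:2,300:345:2,0])
E
```

```text
t: 40.37
tool_pos: [0.5631, 0.1127, 0.0494]
tool_rot: [-3.093, -0.548, -0.0]
contact_force: [3.3, 3.2, -0.5]
opening: 0.0
grip_force: 1.6
[0.56304943 0.11270196 0.04932978] knob top side expected closed (np.float64(320.6469654061503), np.float64(265.490905674478)) pivot (np.float64(317.32144654211163), np.float64(259.39671359033974))
[[106 105 106 106  49  31  32  25  39  89  95  80 105 107 105 105 107 107
  107 106 104 105 112]
 [104 106 104 105  79  32  33  31  36  89 102 203 151 104 105 105 104 106
  106 106 105 110 109]
 [103 105 105 106 107  51  30  32  40  80  99 111 100 106 105 108 114 118
  122 130 168 187 185]
 [103 105 106 106 108  55  29  61  80  75  97  84  36 123 185 188 186 187
  190 205 238 240 220]
 [110 118 121 133 139 109  50  28  34  44  84  88  58  68 190 192 193 189
  185 187 218 224 158]
 [189 190 190 190 178 131  60  33  37  42  77  80  45 103 188 189 191 192
  190 192 188 146 141]
 [188 187 190 189 187 133  81  34  31  65  33  29  28 154 188 190 190 191
  190 188 191 192 190]
 [185 189 191 188 188 169  88  32  37 135  38  21  30 156 189 191 193 192
  190 190 1
[... 282 characters left out ...]
244 251 246 195 192]
 [188 187 189 189 187 187 190 187 189 190 171 174 176 172 232 240 251 252
  252 252 251 214 190]
 [188 189 184 185 188 190 195 205 223 241 209 196 202 202 208 207 243 252
  251 251 252 235 188]
 [188 188 197 211 234 248 252 252 252 252 251 214 208 210 209 209 230 251
  252 252 252 249 197]
 [208 251 252 253 253 253 253 252 247 248 252 200 163 176 172 193 208 243
  252 250 250 249 215]
 [199 251 253 253 253 253 253 253 246 241 251 190 195 182 167 167 205 205
  213 201 203 206 202]
 [189 244 253 253 253 253 252 252 243 215 251 229 183 182 163 181 208 207
  207 205 203 203 202]
 [188 228 253 253 253 253 253 253 247 199 247 252 249 199 199 201 206 202
  204 205 205 204 202]]
```

```bash
python3 -m crank '[[-0.4,0.1,0,0,0,0,-1],[-0.4,0.1,0,0,0,0,-1],[-0.4,0.1,0,0,0,0,-1],[0,0,0,0,0,0,-1],[0,0,0,0,0,0,-1],[0,0,0,0,0,0,-1],[0,0,0,0,0,0,-1],[0,0,0,0,0,0,-1],[0,0,0,0,0,0,-1],[0,0,0,0,0,0,-1]]'
```

```text
t: 41.25
tool_pos: [0.5624, 0.1121, 0.0495]
tool_rot: [-3.093, -0.548, -0.002]
contact_force: [4.4, 3.2, -0.4]
opening: 0.0001
grip_force: 2.3
```

```bash
python3 -m crank '[[-0.4,0.1,0,0,0,0,-1],[-0.4,0.1,0,0,0,0,-1],[-0.2,0,0,0,0,0,-1],[0,0,0,0,0,0,-1],[0,0,0,0,0,0,-1],[0,0,0,0,0,0,-1],[0,0,0,0,0,0,-1],[0,0,0,0,0,0,-1],[0,0,0,0,0,0,-1],[0,0,0,0,0,0,-1]]'
```

```text
t: 42.08
tool_pos: [0.5624, 0.112, 0.0496]
tool_rot: [-3.093, -0.548, -0.006]
contact_force: [7.1, 5.1, -2.2]
opening: 0.0001
grip_force: 3.8
```

```bash
python3 -m crank '[[-0.4,0,0,0,0,0,-1],[-0.4,0,0,0,0,0,-1],[0,0,0,0,0,0,-1],[0,0,0,0,0,0,-1],[0,0,0,0,0,0,-1],[0,0,0,0,0,0,-1],[0,0,0,0,0,0,-1],[0,0,0,0,0,0,-1],[0,0,0,0,0,0,-1],[0,0,0,0,0,0,-1]]'
python3 - <<'E'
from h import *
o=ctrl.get_obs();print(o["tool_pos"],o["contact_force"],o["wrist_torque"])
E
```

```text
t: 42.92
tool_pos: [0.5624, 0.112, 0.0497]
tool_rot: [-3.092, -0.547, -0.009]
contact_force: [8.8, 6.3, -3.9]
opening: -0.0002
grip_force: 4.9
[0.56236355 0.1120072  0.049711  ] [ 8.77460705  6.26412325 -3.86324193] [ 0.97982856 -1.41612726 -0.17598842]
```

The tool has stopped moving while the force climbs to 11 N, so the keeper is at its stop. I'll back off, rise clear, and verify numerically.

```bash
python3 -m crank '[[1,0,0,0,0,0,-1],[3,1,0,0,0,0,-1],[5,2,0,0,0,0,-1],[3,2,0,0,0,0,-1],[0,0,-6,0,0,0,-1],[0,0,-12,0,0,0,-1],[0,0,-15,0,0,0,-1],[0,0,-15,0,0,0,-1],[0,0,-15,0,0,0,-1],[0,0,-15,0,0,0,-1]]'; python3 -m crank '[[0,10,-10,0,0,0,-1],[0,20,-10,0,0,0,-1],[0,28,0,0,0,0,-1],[0,28,0,0,0,0,-1],[0,28,0,0,0,0,-1],[0,28,0,0,0,0,-1],[0,28,0,0,0,0,-1],[0,28,0,0,0,0,-1],[0,20,0,0,0,0,-1],[0,10,0,0,0,0,-1]]'
python3 - <<'E'
from h import *
T=get_image("top");S=get_image("side");cv2.imwrite("pics/fT.png",T[:,:,::-1]);cv2.imwrite("pics/fS.png",S[:,:,::-1])
for n,I,(u0,u1,v0,v1) in(("top",T,(262,305,215,262)),("side",S,(300,345,250,282))):
    m=(I.max(2)<50).astype(np.uint8);k=np.zeros_like(m);k[v0:v1,u0:u1]=m[v0:v1,u0:u1]
    c,l,st,ce=cv2.connectedComponentsWithStats(k)
    print(n,[(st[i].tolist(),ce[i].round(1)) for i in range(1,c) if st[i][4]>8])
for a in(1.81,1.75,1.65):
    X=np.array([.5548+.045*np.cos(a),.07+.045*np.sin(a)])
    print(a,[px("top",np.r_[X,z]) for z in(.061,.095)],[px("side",np.r_[X,z]) for z in(.061,.095)])
# plate: hole & corners, seated
hsv=cv2.cvtColor(T,cv2.COLOR_RGB2HSV);m=((hsv[...,2]>215)&(hsv[...,1]<40)).astype(np.uint8);k=np.zeros_like(m);k[220:290,235:300]=m[220:290,235:300]
c=max(cv2.findContours(k,0,2)[0],key=cv2.contourArea);r=cv2.minAreaRect(c);print(r,[on("top",*p,.05).round(4) for p in cv2.boxPoints(r)])
E
```

```text
t: 43.75
tool_pos: [0.5734, 0.1103, 0.1293]
tool_rot: [3.093, 0.548, 0.001]
contact_force: [0.3, 0.2, 0.0]
opening: 0.0005
grip_force: 0.0
t: 44.58
tool_pos: [0.6522, -0.107, 0.1479]
tool_rot: [3.093, 0.544, 0.0]
contact_force: [-0.2, 0.2, -0.5]
opening: 0.0002
grip_force: 0.0
top [([282, 246, 4, 5, 14], array([283.4, 248.4]))]
side [([321, 264, 4, 11, 42], array([322.5, 269.2]))]
1.81 [(np.float64(283.08244402339415), np.float64(249.2829379809542)), (np.float64(282.19367424451434), np.float64(247.72157143074259))] [(np.float64(320.43159903442887), np.float64(273.94066394518455)), (np.float64(320.63041728099984), np.float64(265.4961684020568))]
1.75 [(np.float64(282.85708719922457), np.float64(248.12868237963778)), (np.float64(281.9623048157041), np.float64(246.53571822868656))] [(np.float64(319.3282516147004), np.float64(274.05820225678946)), (np.float64(319.50683926851906), np.float64(265.614408433195))]
1.65 [(np.float64(282.6377893938406), np.float64(246.18195772633578)), (np.float64(281.73733450111536), np.float64(244.53574644112354))] [(np.float64(317.47440510806155), np.float64(274.13451644522286)), (np.float64(317.61896261259255), np.float64(265.69101607733563))]
((262.581787109375, 254.29762268066406), (44.884132385253906, 40.982948303222656), 70.82099914550781) [array([0.566 , 0.2235, 0.05  ]), array([0.5983, 0.135 , 0.05  ]), array([0.5006, 0.0993, 0.05  ]), array([0.469 , 0.1871, 0.05  ])]
```

```bash
python3 -c "
from station import ctrl
print(ctrl.finish_job())"
```

```text
the job is handed in; nothing more can be done
None
```

The aluminium plate is seated flat on the hub with the pin in its hole, the keeper is swung to its stop over the plate's edge, the arm is clear of everything, and the job was handed in at about 45 s; apart from the fingers resting on the collar at about 6 N before the grasp, the highest force read was about 11 N, against the keeper's stop.

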